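# Clip the tile mould shut

### The arm

A 7-joint arm with a two-finger parallel gripper is mounted at the origin on the work surface. World frame = base frame: x ahead of the robot, y to its left, z up, the work surface at z = 0. Lengths are in m, angles in rad, forces in N, time in s.
With the tool pointing down it reaches from about 0.4 to 0.925 m from the base axis. Payload 5.6 kg.
Tool frame: the origin (TCP) lies at the very end of the fingers, on their centre line; the grasp point (between the pads) lies 19 mm behind it; z points along the fingers, y is the line along which they close (so a half turn about z gives the same grasp; the last joint's range is limited). The gripper opens to 85 mm and grips with 20 to 120 N. Pads are 22 mm wide; open, the fingers measure 114 mm over their backs; the gripper's body (76 mm by 85 mm) begins 54 mm behind the grasp point. The pads swing forward as they close: fully open they stand 13 mm farther back than shut.
Start: joints at [-1.276, 0.468, -0.012, 1.603, 0.006, 1.071, -0.056], TCP at [0.215, 0.613, 0.231] pointing down, gripper open.
Joint ranges: [-2.53, 2.53], [-0.31, 2.02], [-1.57, 1.55], [0.28, 2.44], [-1.29, 4.43], [0.15, 1.84], [-2.92, 2.92]. Speed limits (rad/s): [2.57, 2.57, 3.14, 3.14, 3.14, 3.14, 3.14].

### API

Orientations are given as [roll, pitch, yaw] about the fixed x, y, z axes, in that order (R = Rz(yaw) Ry(pitch) Rx(roll)).
In Python, from bench import r gives the robot as it stands.
- The arm moves only by the tool carry_out, never from a script. Its argument "commands" is one flat list of numbers, 5 for each row, row after row: the opening in per cent of the stroke, from 0 (shut) to 100 (fully open), then the shift along the tool's x, y, z in units of 200 mm (1.0 is 200 mm), then the turn about the tool's z in units of 0.5 rad (1.0 is 0.5 rad). A call has 1 to 8 rows; each row is the pose to reach, as a shift and turn from the pose commanded when the call began, along the tool's axes at that moment; what a row does not reach only later rows make up. A row lasts 1/10 s, in which the tool goes at most 50 mm and 8.59 degrees, less where a joint would pass 70% of its speed; a pose out of reach is approached as far as the arm can. A call with a number of a shift or a turn outside -1 to 1 is refused whole. A call with a gripper value outside its range is refused whole. The fingers move at their own pace and stop on an object; "grip_force" is the grip in N (left out, the last holds). Time passes only in rows, so rows that repeat a pose let the fingers close. It gives the time, the measured TCP pose, the force, the opening and the grip force at its end, in the units of the state.
- r.read_state(): the state, without advancing time (a new reading comes with each control period).
- r.snapshot(name): name is "scene" or "top" or "wrist"; returns a dict with "frame" (480x640x3 uint8, blue, green, red), "fx", "fy", "cx", "cy" (pixels), "R" (3x3) and "t" (3): a world point X has camera coordinates R X + t. Camera axes: x right, y down, z forward; pixel columns grow to the right and rows downward; lengths in m; the calibration is good to about 2 mm. The wrist camera is an equidistant fisheye: a pixel r from the principal point sees the ray r / f radians off the axis. A picture is of the moment at which its call begins. There is no depth.
- r.hand_in(): hands the job in; it is judged then, once.
Trained networks look in the newest picture that a camera, given by its name, has taken for a name from the list of things; names that differ only in an ending like _2 or _b are one class to them, and where a whole thing is asked for, a point or a joint stands for the part that bears it (a point fixed in the world has none). Each returns a list of dicts, best first, with "confidence" (0 to 1); they miss things now and then, are a little off and sometimes report something else, mostly with a low value. They report only what shows in the picture. A call takes as long as a camera call.
- r.boxes_of(name, camera): "bbox" ([left, top, right, bottom] in pixels, round what is visible of it).
- r.spot_point(name, camera): "uv" ([column, row] in pixels: a listed point, or the origin of a listed thing).
The state is a dict: "time": time; "joints": joint angles; "qd": joint speeds; "tau": joint torques, N m; "position": TCP position; "orientation": TCP orientation; "wrist_force": force on the tool from outside, world axes, zero at the start; "ft_torque": the same for the moment, N m; "width": opening from 0.0 (shut) to 1.0 (fully open); "gripper_force": force on a finger pad.
Only numpy, scipy, OpenCV 4.12 (cv2) and the standard library are available. Lean on these libraries where they do the work, as an engineer would, in place of code of your own. Each camera call takes 0.05 s, during which the arm holds its last target. There are 200 camera calls.

### The job

Squeeze the large sprung clip open by its handles, carry it over and release it, upright and sitting straight across the edge, onto the middle of the raised tab on top of the two-leaf wooden tile mould, so that its jaws grip both leaves. Leave the small clip standing where it is.

Things in the scene. Friction and masses are not known exactly. Their poses are not given: they have to be found in the camera images.
- clip_centre (a point): Pivot (centre) of the large steel sprung clip standing on its two black jaws, 50 mm above the table; 100 mm tall, 100 g, z up. Clothes-peg action: two handle plates, 30 mm wide along its x (pivot axis), 6 mm thick, 8 to 49 mm above the pivot, splay along its y to 63 mm over their tops. Squeeze them along y to open the jaws below. Jaw tips 50 mm below the pivot, 36 mm wide. Half-turn symmetric.
- clip_left (a joint): Opening angle (rad) of either lever of the large clip: 0 shut (jaws 3 mm apart), 0.34 at its stop (35 mm apart at the tips, free up to 7 mm below the pivot), about 0.12 gripping the tab. Squeezing takes 5 N at first, 9 N at the stop, where the handles are upright, 28 mm over their outsides, up to 55 mm above the pivot; 25 N holds it there safely. Let go, it springs shut.
- tab (a point): Middle of the mould's top edge, 125 mm above the table, z up. Two wooden leaves face to face, dark seam between, together 16 mm thick (along y), 114 mm long (along x), upright in a fixed foot 150 x 75 x 20 mm. Only the middle 56 mm, the tab, rises 35 mm above its shoulders. A plain straight-topped board, 105 mm high in a like foot, stands 0.2 m or so away: not the mould. Either may be nearer.
- small_centre (a point): Pivot (centre) of the small clip, same form as the large one but 65 mm tall and 41 mm over its handles, 33 mm above the table. A bystander, not to be used or shifted. The two clips may stand in either of two places.

How it is judged:
On the way:
1. the large clip is squeezed open in the air: jaws open by more than 0.2 rad, its centre more than 120 mm above the table (value of joint clip_left above 0.2 rad and height (world z) of clip_centre above 0.12 m), for 0.2 s.
At the end, for the whole second after the job is handed in: The large clip grips the mould's tab by its spring (joint between 0.06 and 0.22 rad): its centre within 17 mm horizontally of the tab's middle and 5 to 42 mm above the tab's top edge, upright within 0.2 rad, its y axis within 0.2 rad of the mould's; the small clip is within 30 mm of where it stood (horizontal distance between clip_centre and tab below 0.017 m and z of clip_centre in the frame of tab between 0.005 and 0.042 m and value of joint clip_left between 0.06 and 0.22 rad and angle between clip_centre's own z axis and vertical below 0.2 rad and angle between the y axis of clip_centre and the y axis of tab, either way round below 0.2 rad and distance of small_centre from where it was at the start of the episode below 0.03 m); the robot touches nothing.
It fails at once if the small clip is shifted by more than 30 mm or knocked over (distance of small_centre from where it was at the start of the episode above 0.03 m or angle between small_centre's own z axis and vertical above 0.6 rad).
It also fails if it takes over 37 s, if anything falls off the work surface, if the arm or the gripper's body presses on something with over 40 N, if the wrist force passes 120 N, or if a joint passes its speed limit or range.

## Working session

There is one attempt and no reset: what is moved stays moved. The work goes in short steps, Python scripts to look and compute and a tool call to move; the robot and the scene stay as the last step left them, time stands still between calls to the robot, and variables do not carry over. Pictures are saved under pics/ and viewed, at most 10 in all, crops included, and the job is handed in when it is done.

Besides the shell and the picture viewer there is one more tool, called after ">>>" as name(argument=value, ...) on one line, values as JSON. carry_out: Moves the arm, as the interface text tells. Shifts and turns lie within -1 to 1; 1 stands for 200 mm of shift or 0.5 rad of turn. Its arguments: {"type":"object","properties":{"commands":{"type":"array","items":{"type":"number"}},"grip_force":{"type":"number"}},"required":["commands"]}

```bash
mkdir -p pics; cat > h.py <<'E'
import numpy as np, cv2
from bench import r
from scipy.spatial.transform import Rotation as Ro
def px2z(s,uv,z):
    "ray of pixel (pinhole) met with plane z"
    R=np.array(s["R"]);t=np.array(s["t"])
    d=R.T@np.array([(uv[0]-s["cx"])/s["fx"],(uv[1]-s["cy"])/s["fy"],1.]);c=-R.T@t
    return c+d*(z-c[2])/d[2]
def fish(s,uv,z):
    R=np.array(s["R"]);t=np.array(s["t"])
    a=np.array([(uv[0]-s["cx"])/s["fx"],(uv[1]-s["cy"])/s["fy"]]);n=np.linalg.norm(a)
    v=np.r_[a/n*np.sin(n),np.cos(n)] if n>0 else np.array([0,0,1.])
    d=R.T@v;c=-R.T@t
    return c+d*(z-c[2])/d[2]
def tool(): 
    s=r.read_state();return np.array(s["position"]),Ro.from_euler('xyz',s["orientation"])
E
python3 - <<'E'
from h import *
Z=dict(clip_centre=.05,tab=.125,small_centre=.033)
for c in("scene","top"):
    s=r.snapshot(c);cv2.imwrite(f"pics/{c}1.png",s["frame"])
    print(c,s["fx"],-np.array(s["R"]).T@s["t"])
    for n in Z:
        for p in r.spot_point(n,c)[:3]: print(n,np.round(p["uv"]),round(p["confidence"],2),px2z(s,p["uv"],Z[n]).round(3))
        for p in r.boxes_of(n,c)[:2]: print('  box',np.round(p["bbox"]),round(p["confidence"],2))
st=r.read_state();print(st["position"],st["orientation"],st["time"],st["width"]);print(tool()[1].as_matrix().round(3))
E
```

```text
scene 484.4766471108376 [1.07859114 0.33067219 0.60300157]
clip_centre [328. 285.] 0.63 [0.574 0.064 0.05 ]
  box [307. 256. 350. 317.] 0.74
tab [294. 192.] 0.65 [ 0.465 -0.07   0.125]
  box [263. 185. 328. 274.] 0.87
small_centre [450. 317.] 0.77 [0.523 0.254 0.033]
  box [437. 293. 464. 332.] 0.68
top 562.5693215681118 [ 0.33525158 -0.01269073  1.21755516]
clip_centre [292. 223.] 0.7 [0.579 0.061 0.05 ]
  box [276. 208. 304. 239.] 0.8
tab [354. 270.] 0.95 [ 0.47  -0.067  0.125]
  box [326. 243. 378. 318.] 0.94
small_centre [204. 252.] 0.66 [0.517 0.248 0.033]
  box [195. 241. 210. 262.] 0.56
[0.2154898  0.61327567 0.2313251 ] [3.14146738e+00 1.01842953e-04 2.80375437e+00] 0.7 1.0038004212890488
[[-0.943  0.331  0.   ]
 [ 0.331  0.943  0.   ]
 [-0.     0.    -1.   ]]
```

View pics/top1.png

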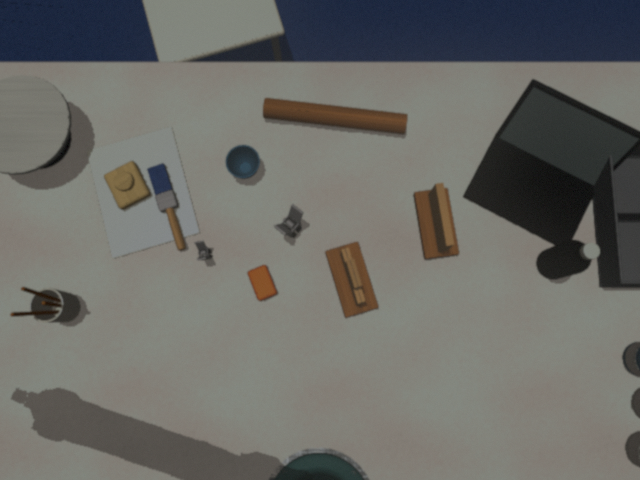

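View pics/scene1.png

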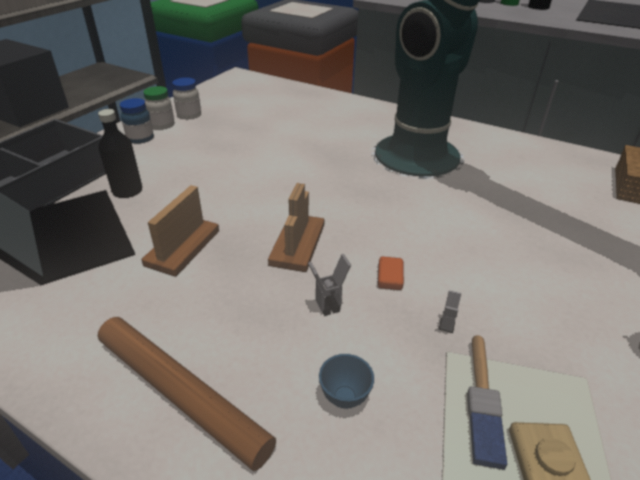

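The top view shows the large clip near (292,223), the small one at (204,252), the tab mould at (354,270) and the plain board at (437,222). The scene view agrees, with the notched mould at (297,230).

```bash
python3 - <<'E'
from h import *
f=cv2.imread("pics/top1.png")
a=cv2.resize(f[195:255,260:325],None,fx=6,fy=6,interpolation=cv2.INTER_CUBIC)
b=cv2.resize(f[235:325,315:390],None,fx=4,fy=4,interpolation=cv2.INTER_CUBIC)
o=np.zeros((360,400+300,3),np.uint8);o[:,:390]=a;o[:,400:]=b
cv2.imwrite("pics/crop1.png",np.clip(o*1.6,0,255).astype(np.uint8))
hsv=cv2.cvtColor(f,cv2.COLOR_BGR2HSV);m=(hsv[...,1]>90).astype(np.uint8);
n,l,st,c=cv2.connectedComponentsWithStats(m)
k=l[290,338] or l[300,345];print(st[k])
pts=np.argwhere(l==k)[:,::-1].astype(np.float32);R=cv2.minAreaRect(pts);B=cv2.boxPoints(R);print(B)
e=[B[i]-B[i-1] for i in(1,2)];e=max(e,key=np.linalg.norm);print("mould yaw",np.arctan2(-e[0]*np.sign(-e[1]),-e[1]*np.sign(-e[1])), [np.linalg.norm(x) for x in (B[1]-B[0],B[2]-B[1])])
s=r.snapshot("top");print(np.round(s["R"],3))
E
```

```text
[ 326  242   52   75 2309]
[[325.0663  251.03531]
 [357.4841  241.12985]
 [377.6055  306.98166]
 [345.1877  316.88712]]
mould yaw 0.296546 [np.float32(33.897358), np.float32(68.85732)]
[[ 0.007 -1.    -0.013]
 [-0.984 -0.005 -0.178]
 [ 0.178  0.014 -0.984]]
```

View pics/crop1.png

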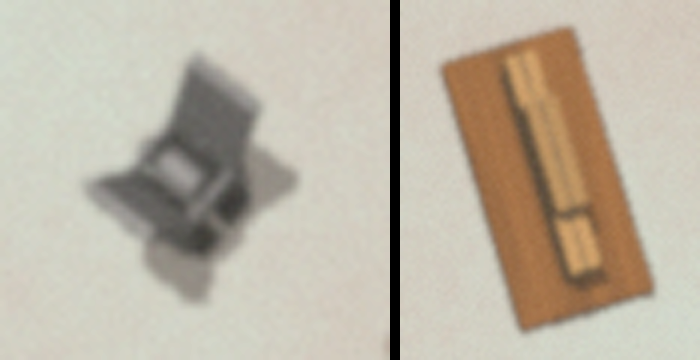

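>>> carry_out(commands=[100,-0.2,-0.15,0,0,100,-0.4,-0.3,0,0,100,-0.6,-0.45,0,0,100,-0.8,-0.6,0,0,100,-1,-0.75,0,0,100,-1,-0.75,0,0])

```text
time: 1.35
position: [0.3596, 0.3988, 0.2317]
orientation: [-3.14, 0.003, 2.792]
wrist_force: [1.1, 1.0, -0.7]
width: 1.0
gripper_force: 0.0
```

The crop shows the clip's handle tops running at a yaw of about 1.0 rad, so the clip's y is at about -0.57. The mould tab is sharp, with its long axis at a yaw of about 0.28.

>>> carry_out(commands=[100,-0.2,-0.15,0,0.25,100,-0.4,-0.3,0,0.5,100,-0.6,-0.45,0,0.75,100,-0.8,-0.6,0,1,100,-0.9,-0.7,0,1,100,-0.9,-0.7,0,1])

```text
time: 1.95
position: [0.4801, 0.2093, 0.2316]
orientation: [3.141, 0.002, 2.296]
wrist_force: [-0.4, -1.0, 0.2]
width: 0.999
gripper_force: 0.0
```

>>> carry_out(commands=[100,0,0,0,0.28,100,0,0,0,0.56,100,0,0,0,0.84,100,0,0,0,1,100,0,0,0,1])

```text
time: 2.45
position: [0.4773, 0.2152, 0.2313]
orientation: [3.142, -0.0, 1.806]
wrist_force: [0.2, 0.5, 0.7]
width: 1.0
gripper_force: 0.0
```

>>> carry_out(commands=[100,0,0,0,0.28,100,0,0,0,0.56,100,0,0,0,0.84,100,0,0,0,1,100,0,0,0,1,100,0,0,0,1])

```text
time: 3.05
position: [0.4776, 0.2144, 0.2313]
orientation: [-3.142, -0.0, 1.308]
wrist_force: [1.0, 0.3, -0.7]
width: 1.003
gripper_force: 0.0
```

```bash
python3 - <<'E'
from h import *
s=r.snapshot("wrist");cv2.imwrite("pics/w1.png",s["frame"])
print(s["fx"],-np.array(s["R"]).T@s["t"]);print(np.round(s["R"],2))
for n,z in dict(clip_centre=.05,tab=.125,small_centre=.033).items():
    for p in r.spot_point(n,"wrist")[:2]: print(n,np.round(p["uv"]),round(p["confidence"],2),fish(s,p["uv"],z).round(4))
st=r.read_state();print(st["position"],st["orientation"],st["time"],np.round(st["joints"],2));print(tool()[1].as_matrix().round(3))
E
```

```text
371.64829954431775 [0.49612111 0.28211602 0.37257176]
[[ 0.97 -0.26  0.  ]
 [-0.25 -0.93  0.28]
 [-0.07 -0.27 -0.96]]
small_centre [354. 162.] 0.96 [0.5172 0.2493 0.033 ]
[0.47782364 0.21378761 0.23131548] [ 3.14158048e+00 -1.20992496e-04  1.30505764e+00] 3.25 [-0.84  0.26  0.42  1.93 -0.13  0.97 -0.63]
[[ 0.263  0.965  0.   ]
 [ 0.965 -0.263  0.   ]
 [ 0.     0.    -1.   ]]
```

View pics/w1.png

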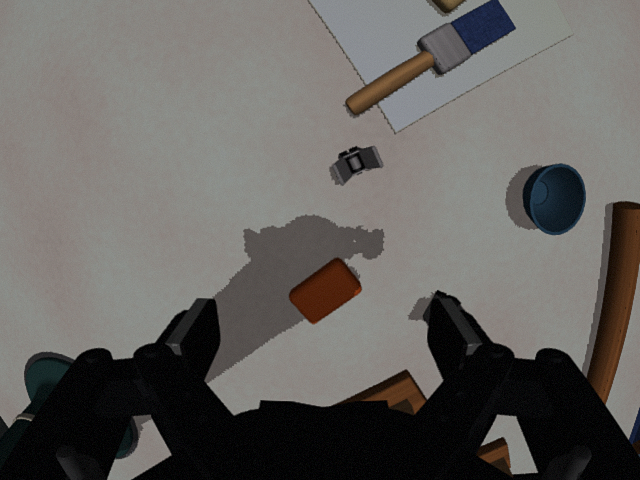

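The wrist view shows the small clip at (356,160), with the large clip hidden behind the right finger at (430,300). I'll step so that the large clip lies ahead of the fingers.

>>> carry_out(commands=[100,-0.2,0.11,0,0.15,100,-0.4,0.22,0,0.3,100,-0.6,0.34,0,0.45,100,-0.8,0.45,0,0.6,100,-0.98,0.56,0,0.6,100,-0.98,0.56,0,0.6,100,-0.98,0.56,0,0.6])

```text
time: 3.95
position: [0.5342, -0.0058, 0.2312]
orientation: [-3.141, -0.0, 1.002]
wrist_force: [0.8, 1.1, -1.2]
width: 0.999
gripper_force: 0.0
```

```bash
python3 - <<'E'
from h import *
s=r.snapshot("wrist");cv2.imwrite("pics/w2.png",s["frame"])
print(-np.array(s["R"]).T@s["t"])
for n,z in dict(clip_centre=.05,tab=.125,small_centre=.033).items():
    for p in r.spot_point(n,"wrist")[:2]: print(n,np.round(p["uv"]),round(p["confidence"],2),fish(s,p["uv"],z).round(4))
st=r.read_state();print(st["position"],st["orientation"],st["time"]);print(tool()[1].as_matrix().round(3))
E
```

```text
[0.57262918 0.05311403 0.37249207]
clip_centre [320. 121.] 0.88 [0.5766 0.0632 0.05  ]
tab [290. 347.] 0.93 [ 0.4649 -0.0684  0.125 ]
small_centre [166.   7.] 0.71 [0.5175 0.2475 0.033 ]
[ 0.53391933 -0.00320302  0.23112817] [-3.14094183e+00 -2.81612871e-04  1.00669612e+00] 4.15
[[ 0.535  0.845 -0.   ]
 [ 0.845 -0.535  0.001]
 [ 0.    -0.001 -1.   ]]
```

View pics/w2.png

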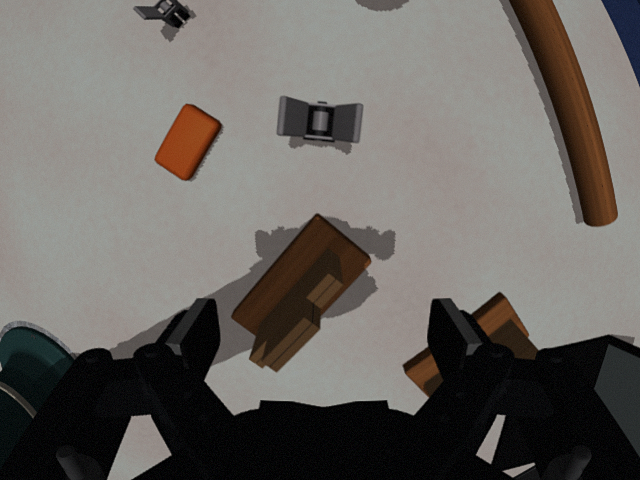

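The clip lies ahead at (320,121), with handle tops at about (279,117) and (361,123). The mould foot's corners are at (318,214), (371,262) and (232,315), and the tab top runs near (295,340).

```bash
python3 - <<'E'
from h import *
s=r.snapshot("wrist")
A,B=[fish(s,u,.097) for u in((279,117.5),(361,123))];d=B-A;print("clip y",np.linalg.norm(d[:2]),np.arctan2(d[1],d[0]),(A+B)/2)
for q in(((280,97),(278,138)),((362,104),(360,142))):
    A,B=[fish(s,u,.097) for u in q];d=A-B;print("edge x",np.linalg.norm(d),np.arctan2(d[1],d[0]))
A,B,C=[fish(s,u,.02) for u in((318,214),(371,262),(232,315))]
print("mould y",np.linalg.norm(B-A),np.arctan2(*(A-B)[1::-1]),"x",np.linalg.norm(A-C),np.arctan2(*(A-C)[1::-1]))
g=cv2.cvtColor(s["frame"],cv2.COLOR_BGR2GRAY)
from scipy.optimize import least_squares
p,R=tool();t=np.array([.577,.0625,0]);print("to clip, tool axes mm",(R.inv().apply(t-[p[0],p[1],0])*1000).round(1))
E
```

```text
clip y 0.060158791488212494 -0.6325789438254206 [0.57578306 0.06581008 0.097     ]
edge x 0.03062205445969799 0.9522148095099408
edge x 0.028364716857741168 0.9638293090751001
mould y 0.07287446848639487 1.8317366273447446 x 0.14604822836274284 0.3059050692322957
to clip, tool axes mm [78.6  1.2  0. ]
```

>>> carry_out(commands=[100,0.2,0,0,0.05,100,0.4,0,0,0.1,100,0.4,0,0.2,0.1,100,0.4,0,0.4,0.1,100,0.4,0,0.6,0.1,100,0.4,0,0.72,0.1,100,0.4,0,0.79,0.1,100,0.4,0,0.79,0.1], grip_force=25)

```text
time: 5.0
position: [0.5759, 0.0632, 0.0717]
orientation: [-3.139, 0.002, 0.955]
wrist_force: [0.3, -0.4, 0.5]
width: 1.003
gripper_force: 0.0
```

```bash
python3 - <<'E'
from h import *
s=r.snapshot("scene");f=s["frame"][200:350,230:430]
cv2.imwrite("pics/s2.png",cv2.resize(f,None,fx=4,fy=4,interpolation=cv2.INTER_CUBIC))
st=r.read_state();print(st["position"],st["orientation"],st["wrist_force"])
p,R=tool();print((R.inv().apply(np.array([.5766,.064,0])-[p[0],p[1],0])*1000).round(1))
E
```

```text
[0.5771164  0.06302606 0.07323399] [-3.14124756e+00  3.82461916e-04  9.54532782e-01] [0.6639275  0.58972846 0.33829465]
[ 0.5 -1.   0. ]
```

View pics/s2.png

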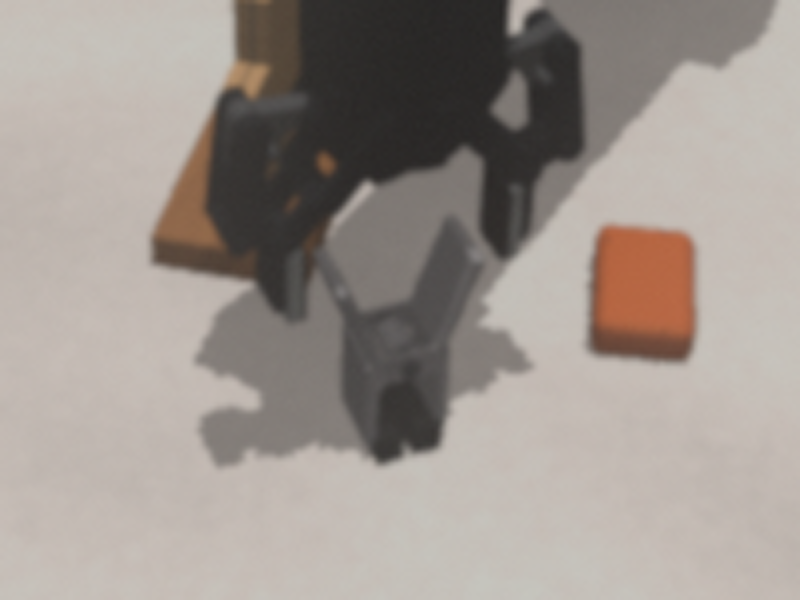

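The fingers straddle the clip's handles evenly, with crop tips at (290,310) and (505,240). Close with 25 N.

>>> carry_out(commands=[20,0,0,0,0,20,0,0,0,0,20,0,0,0,0,20,0,0,0,0,20,0,0,0,0,20,0,0,0,0,20,0,0,0,0,20,0,0,0,0], grip_force=25)

```text
time: 5.85
position: [0.5782, 0.0641, 0.0767]
orientation: [-3.141, -0.004, 0.954]
wrist_force: [-4.2, 2.7, 16.6]
width: 0.363
gripper_force: 23.7
```

>>> carry_out(commands=[20,0,0,-0.1,0,20,0,0,-0.3,0,20,0,0,-0.5,0,20,0,0,-0.7,0,20,0,0,-0.85,0,20,0,0,-0.9,0,20,0,0,-0.9,0,20,0,0,-0.9,0])

```text
time: 6.65
position: [0.5763, 0.0627, 0.2523]
orientation: [-3.14, 0.001, 0.954]
wrist_force: [0.7, 0.3, -1.1]
width: 0.31
gripper_force: 31.0
```

```bash
python3 - <<'E'
from h import *
s=r.snapshot("scene")
u=r.spot_point("clip_centre","scene");b=r.boxes_of("clip_centre","scene");print(u[:1],b[:1])
f=s["frame"][110:260,230:430]
cv2.imwrite("pics/s3.png",cv2.resize(f,None,fx=4,fy=4,interpolation=cv2.INTER_CUBIC))
st=r.read_state();print(st["position"],st["orientation"],st["wrist_force"],st["width"],st["gripper_force"])
p=np.array(st["position"])
for h in(-.03,-.02,-.01): # project candidate pivots
    c=np.array(s["R"])@(p+[0,0,h])+s["t"];print(h,s["fx"]*c[0]/c[2]+s["cx"],s["fy"]*c[1]/c[2]+s["cy"])
E
```

```text
[{'uv': [330.4, 197.6], 'confidence': 0.75}] [{'bbox': [304.6, 158.1, 353.4, 237.3], 'confidence': 0.92}]
[0.57619076 0.06246921 0.25156929] [-3.13973361e+00  2.42578799e-03  9.53630793e-01] [ 0.54639918 -0.81126485 -0.65025244] 0.31218665462514894 31.007335782051086
-0.03 329.49033705919715 197.74168288142644
-0.02 329.6907305795108 191.786059512954
-0.01 329.8947832180126 185.7216884676313
```

View pics/s3.png

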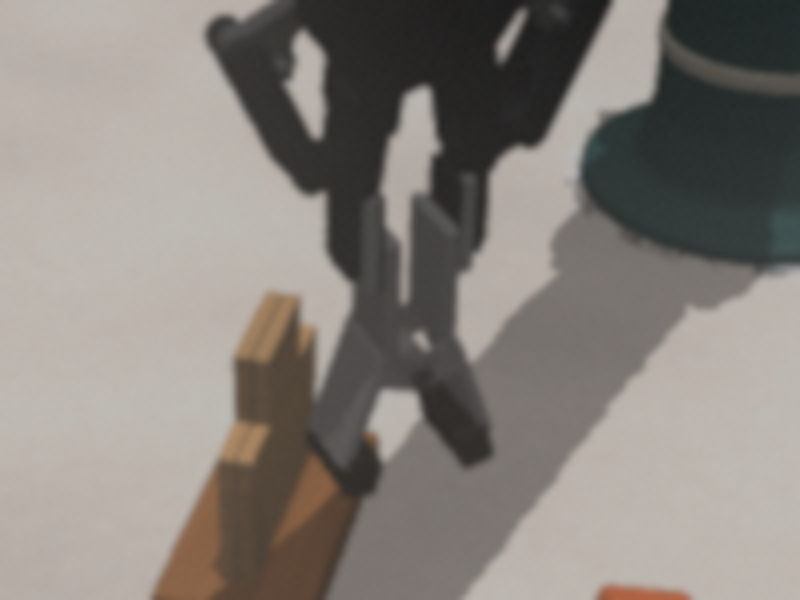

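The clip is fully open, upright and held by its handles, with pivot at crop (405,350), about 30 mm below the TCP. Now I'll carry it over the tab.

>>> carry_out(commands=[20,-0.14,-0.01,0,0.2,20,-0.3,-0.02,0,0.45,20,-0.46,-0.04,0,0.7,20,-0.62,-0.05,0,0.9,20,-0.76,-0.06,0,1,20,-0.85,-0.07,0,1,20,-0.85,-0.07,0,1])

```text
time: 7.5
position: [0.4658, -0.0696, 0.2529]
orientation: [-3.141, 0.001, 0.452]
wrist_force: [0.2, 0.6, -0.4]
width: 0.312
gripper_force: 31.0
```

>>> carry_out(commands=[20,0,0,0,0.2,20,0,0,0,0.33,20,0,0,0,0.33,20,0,0,0,0.33,20,0,0,0,0.33])

```text
time: 8.0
position: [0.4676, -0.0676, 0.2531]
orientation: [3.141, 0.0, 0.291]
wrist_force: [0.0, -0.6, -0.8]
width: 0.309
gripper_force: 31.0
```

```bash
python3 - <<'E'
from h import *
st=r.read_state();p,R=tool();print(p,st["orientation"],st["width"],st["wrist_force"])
for c in("scene","top"):
    s=r.snapshot(c)
    for n,z in(("clip_centre",p[2]-.03),("tab",.125)):
        for q in r.spot_point(n,c)[:1]: print(c,n,np.round(q["uv"]),round(q["confidence"],2),px2z(s,q["uv"],z).round(4))
    if c=="scene":
        f=s["frame"][130:280,210:410];cv2.imwrite("pics/s4.png",cv2.resize(f,None,fx=4,fy=4,interpolation=cv2.INTER_CUBIC))
print((R.inv().apply(np.array([.4665,-.0685,0])-[p[0],p[1],0])*1000).round(1))
E
```

```text
[ 0.46760012 -0.0675523   0.25312338] [3.14134936e+00 2.64301287e-04 2.90943184e-01] 0.3086176809069998 [ 0.0356995  -0.59943199 -0.82431559]
scene clip_centre [294. 145.] 0.87 [ 0.4725 -0.0623  0.2231]
scene tab [296. 192.] 0.83 [ 0.4631 -0.0674  0.125 ]
[-1.3  0.6  0. ]
```

View pics/s4.png

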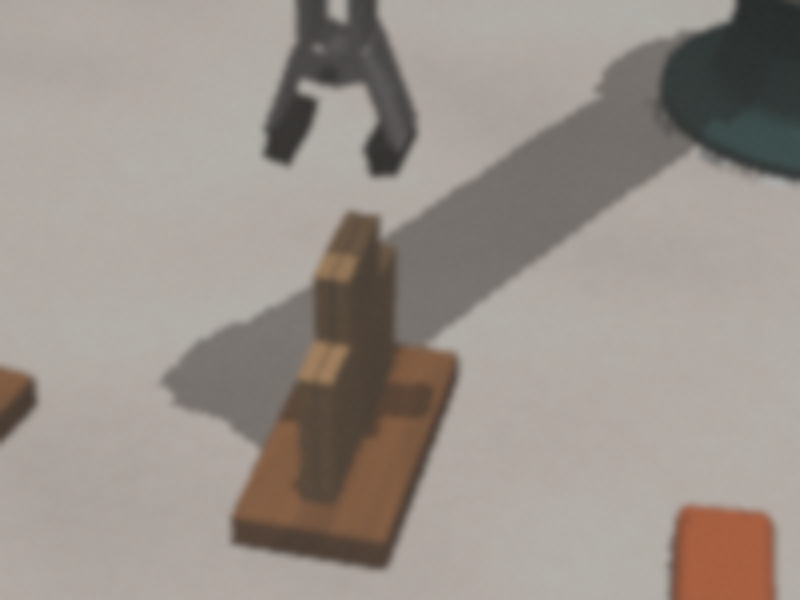

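The open jaws at (285,130) and (390,150) straddle the tab top at (350,235). Lower now.

>>> carry_out(commands=[20,-0.01,0,0.1,0,20,-0.01,0,0.2,0,20,-0.01,0,0.3,0,20,-0.01,0,0.37,0,20,-0.01,0,0.37,0,20,-0.01,0,0.37,0,20,-0.01,0,0.37,0])

```text
time: 9.0
position: [0.4662, -0.0687, 0.1802]
orientation: [3.141, -0.002, 0.289]
wrist_force: [0.4, 0.1, -0.5]
width: 0.314
gripper_force: 31.0
```

```bash
python3 - <<'E'
from h import *
st=r.read_state();print(st["position"],st["orientation"],st["width"],st["wrist_force"])
s=r.snapshot("scene");q=r.spot_point("clip_centre","scene");print(q[:1],px2z(s,q[0]["uv"],st["position"][2]-.031) if q else 0)
f=s["frame"][130:280,210:410];cv2.imwrite("pics/s5.png",cv2.resize(f,None,fx=4,fy=4,interpolation=cv2.INTER_CUBIC))
E
```

```text
[ 0.46617967 -0.06867532  0.18016172] [ 3.14126249e+00 -1.72523941e-03  2.88660230e-01] 0.3135459465735279 [ 0.36591689  0.13834186 -0.54841552]
[{'uv': [293.7, 180.4], 'confidence': 0.65}] [ 0.46571401 -0.06926528  0.14916172]
```

View pics/s5.png

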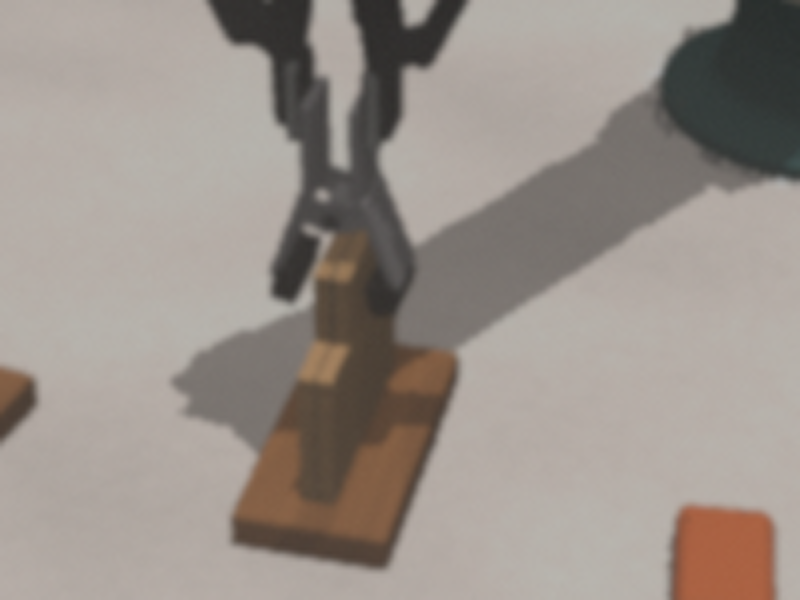

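The open jaws straddle the tab, at (285,290) on the left and (390,300) on the right of the tab at about (350,260). I'll nudge 3 mm to centre it, release gently and rise.

>>> carry_out(commands=[20,0,-0.015,0,0,20,0,-0.015,0,0,40,0,-0.015,0,0,50,0,-0.015,0,0,60,0,-0.015,0,0,100,0,-0.015,0,0,100,0,-0.015,0,0,100,0,-0.015,0,0])

```text
time: 9.9
position: [0.4646, -0.0657, 0.1793]
orientation: [3.142, -0.0, 0.289]
wrist_force: [0.8, -0.7, -0.2]
width: 1.002
gripper_force: 0.0
```

>>> carry_out(commands=[100,0,0,0,0,100,0,0,0,0,100,0,0,-0.15,0,100,0,0,-0.35,0,100,0,0,-0.55,0,100,0,0,-0.75,0,100,0,0,-0.75,0,100,0,0,-0.75,0])

```text
time: 10.7
position: [0.4647, -0.0655, 0.3297]
orientation: [-3.141, -0.002, 0.289]
wrist_force: [0.1, 1.0, 0.1]
width: 1.0
gripper_force: 0.0
```

```bash
python3 - <<'E'
from h import *
st=r.read_state();print(st["position"],st["width"],st["wrist_force"],st["time"])
for c in("scene","top"):
    s=r.snapshot(c)
    for n,z in(("clip_centre",.146),("tab",.125),("small_centre",.033)):
        for q in r.spot_point(n,c)[:1]: print(c,n,np.round(q["uv"],1),round(q["confidence"],2),px2z(s,q["uv"],z).round(4))
    if c=="scene":
        f=s["frame"][130:280,210:410];cv2.imwrite("pics/s6.png",cv2.resize(f,None,fx=4,fy=4,interpolation=cv2.INTER_CUBIC))
E
```

```text
[ 0.46471844 -0.06552782  0.32971458] 0.9998123049016681 [0.13560368 0.98820414 0.12116447] 10.7
scene clip_centre [298.3 177.6] 0.83 [ 0.4492 -0.0701  0.146 ]
scene tab [293.4 191.6] 0.77 [ 0.4654 -0.0706  0.125 ]
scene small_centre [448.3 315.5] 0.63 [0.5202 0.2508 0.033 ]
top small_centre [205.2 252.9] 0.72 [0.5156 0.2457 0.033 ]
```

View pics/s6.png

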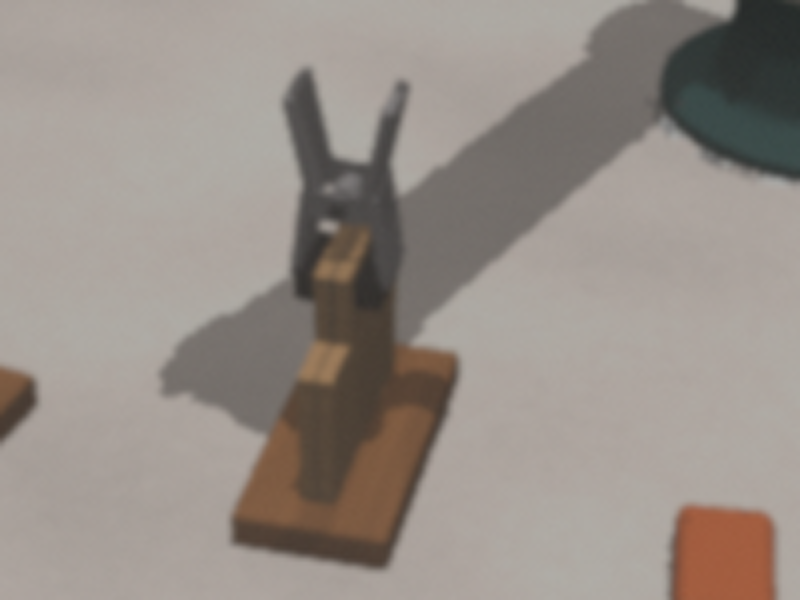

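The clip stands upright on the tab with its jaws on both sides, and the gripper is clear. One quick check with the wrist camera before handing in.

>>> carry_out(commands=[100,-0.2,0,0,0,100,-0.4,0,0,0,100,-0.5,0,0,0,100,-0.5,0,0,0,100,-0.5,0,0,0])

```text
time: 11.6
position: [0.3691, -0.0941, 0.3295]
orientation: [-3.141, -0.002, 0.289]
wrist_force: [-0.3, 0.5, -0.6]
width: 1.0
gripper_force: 0.0
```

```bash
python3 - <<'E'
from h import *
s=r.snapshot("wrist");cv2.imwrite("pics/w3.png",s["frame"])
for n,z in(("clip_centre",.15),("tab",.125)):
    for q in r.spot_point(n,"wrist")[:1]: print(n,np.round(q["uv"],1),round(q["confidence"],2),fish(s,q["uv"],z).round(4))
    for q in r.boxes_of(n,"wrist")[:1]: print(np.round(q["bbox"]),q["confidence"])
u=r.read_state();print(u["position"])
E
```

```text
clip_centre [327.1  98.3] 0.6 [ 0.4684 -0.0693  0.15  ]
[290.  76. 360. 126.] 0.66
tab [324.7 105.4] 0.8 [ 0.4638 -0.0686  0.125 ]
[292.  50. 356. 173.] 0.9
[ 0.3693122  -0.09395051  0.32918829]
```

Clip and tab agree to within about 5 mm.

```bash
python3 -c "
from bench import r
print(r.hand_in())"
```

```text
the job is handed in; nothing more can be done
None
```

I released the large clip upright and square across the middle of the mould's tab (within about 5 mm by the wrist camera), left the small clip where it stood, and handed the job in at about 12 s; no verdict came back.

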